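# Lock the height screw of the cast stand

## Robot

A 6-joint arm with a two-finger parallel gripper is mounted at the origin on the work surface. World frame = base frame: x ahead of the robot, y to its left, z up, the work surface at z = 0. Lengths are in m, angles in rad, forces in N, time in s.
With the tool pointing down it reaches from about 0.35 to 0.85 m from the base axis. Payload 8.1 kg.
Tool frame: the origin (TCP) lies between the finger pads; the fingertips stand 14 mm ahead of it and the grasp point (between the pads) lies 5 mm behind it (robot.tip_reach is the z of the fingertips in the tool frame, in m); z points along the fingers, y is the line along which they close (so a half turn about z gives the same grasp; the last joint's range is limited). The gripper opens to 93 mm and grips with 3 to 60 N. Pads are 15 mm wide; open, the fingers measure 128 mm over their backs; the gripper's body (75 mm by 188 mm) begins 65 mm behind the grasp point.
Start: joints at [-1.299, 0.13, 1.488, -0, 1.523, -0.085], TCP at [0.21, -0.562, 0.233] pointing down, gripper open.
Joint ranges: [-2.96, 2.96], [-0.89, 2.26], [0.02, 2.5], [-1.34, 4.48], [0, 2.73], [-2.66, 2.66]. Speed limits (rad/s): [2.39, 2.39, 2.79, 3.14, 3.14, 3.14].

## Interface

Orientations are given as a rotation vector (axis times angle).
In Python, from plant import robot gives the robot as it stands. The module is installed in compiled form; this text tells all that it offers.
- The arm moves only by the shell command python3 -m handwheel 'ROWS' [FORCE]. ROWS is JSON, a list of rows, each a list of 7 numbers: the closure, from -1 (fully open) to 1 (shut), then the shift along the tool's x, y, z each as a share of 100 cm, from -1 to 1, then the turn, a rotation vector about the tool's x, y, z each as a share of 180 degrees, from -1 to 1. In form: [[grip, tx, ty, tz, rx, ry, rz], ...]. A call has 1 to 20 rows; each row is the pose to reach, as a shift and turn from the pose commanded when the call began, along the tool's axes at that moment, turning the shorter way round; what a row does not reach only later rows make up. A row lasts 1/8 s, in which the tool goes at most 62.5 mm and 10.7 degrees, less where a joint would pass 70% of its speed; a pose out of reach is approached as far as the arm can. A call with a number of a shift or a turn outside -1 to 1 is refused whole. A call with a gripper value outside its range is refused whole. The fingers move at their own pace and stop on an object; FORCE is the grip in N (left out, the last holds). Time passes only in rows, so rows that repeat a pose let the fingers close. It gives the time, the measured TCP pose, the force, the opening and the grip force at its end, in the units of the state.
- robot.read_state(): the state, without advancing time (a new reading comes with each control period).
- robot.read_camera(name): name is "scene" or "side" or "wrist"; returns a dict with "frame" (384x512x3 uint8, red, green, blue), "fx", "fy", "cx", "cy" (pixels), "rvec" (rotation vector, rad) and "tvec" (3), from world to camera coordinates, as OpenCV has them; the wrist camera has in their place "T_tool_cam" (4x4, takes a point from camera to tool coordinates, whose origin is the TCP and whose axes are the flange's). Camera axes: x right, y down, z forward; pixel columns grow to the right and rows downward; lengths in m; the calibration is good to about 2 mm. A picture is of the moment at which its call begins: read the wrist's pose just before it. There is no depth.
- robot.close_job(): hands the job in; it is judged then, once.
Trained networks look in a picture, given as the dict that the camera call returned (one of the last four; its "shot" number tells which), for a name from the list of things; names that differ only in an ending like _2 or _b are one class to them, and where a whole thing is asked for, a point or a joint stands for the part that bears it (a point fixed in the world has none). Each returns a list of dicts, best first, with "conf" (0 to 1); they miss things now and then, are a little off and sometimes report something else, mostly with a low value. They report only what shows in the picture. A call takes as long as a camera call.
- robot.regions_of(picture, name): "mask" (384x512 bool, what is visible of it) and "rect" ([left, top, right, bottom] in pixels, round what is visible of it).
The state is a dict: "t": time; "q": joint angles; "dq": joint speeds; "joint_torque": joint torques, N m; "tool_pos": TCP position; "orientation": TCP orientation; "force": force on the tool from outside, world axes, zero at the start; "wrist_torque": the same for the moment, N m; "opening": finger opening in m; "gripper_force": force on a finger pad.
Only numpy, scipy, OpenCV 4.12 (cv2) and the standard library are available. Lean on these libraries where they do the work, as an engineer would, in place of code of your own. Each camera call takes 0.05 s, during which the arm holds its last target. There are 200 camera calls.

## Task

Set the blue holding key over the T-shaped screw head, its arm beside the steel stop post so that the post keeps the screw from turning, and let go of it. Then turn the red-pegged lever nut clockwise (seen from above) until it seats and tighten it to about 13 N at the peg, holding that for a moment and never exceeding 20 N. Leave the key on, the nut tight, the screw's setting unchanged and the other things on the bench where they are.

Things in the scene. Friction and masses are not known exactly. Their poses are not given: they have to be found in the camera images.
- stand: White base plate 150 x 200 x 14 mm fixed to the bench, carrying an aluminium bridge (56 mm in x, 190 mm in y, top face 72 mm above the bench) over a plaster cast. Origin: centre of the underside; the vertical screw axis is the stand's z axis. The stand's place and yaw vary.
- stop_post: Upright dark steel pin, 12 mm diameter, fixed on the bridge, 72 to 137 mm above the bench. Origin: centre of its foot, at stand x +14.5 mm, y +70 mm. The key's arm lies on its stand -x side, 2 to 7 mm off at first; as the nut turns clockwise the arm swings against it. It then carries the load: its force is nearly the force at the lever peg (same 70 mm radius).
- screw: Steel screw on the stand's z axis, origin at bench height. Flange 54 mm diameter, top at 92 mm height; on it a T-bar head along the screw's y, 44 mm long, 10 mm wide, top at 105 mm, its upper 5 mm a 45 degree ridge. Turns on a vertical hinge (0.05 N m friction); the nut drags it along unless held. At the start its y lies 0 to 0.06 rad counter-clockwise of stand y.
- head_top (a point): Top centre of the T-bar head, on the screw axis, 105 mm above the bench.
- head_end (a point): Point on the top of the T-bar head at its end towards the post, 22 mm from the screw axis; shows the screw's setting.
- nut: Brass jam nut with lever and red peg; origin on the screw axis at bench height. Clockwise from above tightens. Runs freely (about 2 N at the peg) for 0.5 to 1.2 rad, different each time and not visible, then seats on a spring washer: the peg force steps to about 7 N, then rises some 1.2 N per mm of peg travel. Let go, it springs back a few mm and stays.
- lever_peg (a point): Point on the axis of the red upright peg, 110 mm above the bench. The peg is 12 mm in diameter, from 85 to 130 mm above the bench, 70 mm from the screw axis; the lever under it is 14 mm wide, top at 85 mm. It starts on the stand's -x / -y side and sweeps clockwise towards -x, then perhaps a little towards +y.
- key: Loose blue holding key, yellow grip fin, about 180 g, channel down. Origin: centre of underside. Channel along key y, open-ended, 12.5 mm wide, 16 deep, walls 50 long, 8 thick. Roof 28.5 x 50 mm at 16-24 mm height. Arm 12 mm wide, same height, along +y to 90 mm. Fin 12 mm thick in x, 40 long in y, at 24-56 mm height. Seated: underside on the flange (92 mm), key y along screw y.
- key_fin (a point): Point to grip on the key's fin, on its axis, 46 mm above its underside.
- key_arm (a point): Point inside the key's arm where it meets the post, at key y +70 mm, height 20 mm.
- cast: Loose yellow plaster cast with white teeth, 68 mm diameter, 30 mm high; bystander.
- jar: Loose white jar with red lid, 56 mm diameter, 75 mm high; bystander.
- bowl: Loose green mixing bowl, 110 mm diameter, 60 mm high; bystander.

How it is judged:
On the way, in this order (a step that is already met when the one before it is completed fails the run):
1. the key is seated on the screw head, its arm beside the post, and let go (horizontal distance between key and head_top below 0.012 m and height (world z) of key between 0.088 and 0.096 m and angle between key's own z axis and vertical below 0.08 rad and y of key_arm in the frame of stand above 0.05 m and x of key_arm in the frame of stand below 0.008 m and contact force between key and the fingers below 0.2 N and contact force between key and the arm below 0.2 N), for 0.2 s.
2. the nut is tightened by its lever so that the key bears on the post with 9 N or more (contact force between key and stop_post above 9 N and (contact force between nut and the fingers above 4 N or contact force between nut and the arm above 4 N) and contact force between key and the fingers below 0.2 N and contact force between key and the arm below 0.2 N), for 0.25 s.
At the end, for the whole second after the job is handed in: The key stands at rest on the screw's flange (underside 88 to 96 mm above the bench, within 15 mm of the screw axis) with its arm on the post's side; the screw head's end is within 5.5 mm of where it began; the lever peg stays more than 28 mm from where it began; the robot has let go (horizontal distance between key and head_top below 0.015 m and height (world z) of key between 0.088 and 0.096 m and y of key_arm in the frame of stand above 0.05 m and distance of head_end from where it was at the start of the episode below 0.0055 m and distance of lever_peg from where it was at the start of the episode above 0.028 m and linear speed of key below 0.02 m/s and contact force between nut and the fingers below 0.2 N); the robot touches nothing.
It fails at once if the nut is overtightened: the key bears on the post with more than 20 N (contact force between key and stop_post above 20 N).
It fails at once if the screw is turned well away from its setting (its head's end moves more than 9 mm) (distance of head_end from where it was at the start of the episode above 0.009 m).
It fails at once if a bystander is moved more than 20 mm (distance of any of cast, jar, bowl from where it was at the start of the episode above 0.02 m).
It also fails if it takes over 58 s, if anything falls off the work surface, if the arm or the gripper's body presses on something with over 40 N, if the wrist force passes 120 N, or if a joint passes its speed limit or range.

## Working session

There is one attempt and no reset: what is moved stays moved. The work goes in short steps, Python scripts to look and compute and a shell command to move; the robot and the scene stay as the last step left them, time stands still between calls to the robot, and variables do not carry over. Pictures are saved under pics/ and viewed, at most 10 in all, crops included, and the job is handed in when it is done.

```bash
mkdir -p pics; cat > h.py <<'E'
import numpy as np, cv2
from scipy.spatial.transform import Rotation as R
from plant import robot
def cam(name):
    s=robot.read_state(); p=robot.read_camera(name)
    if name=='wrist':
        T=np.eye(4);T[:3,:3]=R.from_rotvec(s['orientation']).as_matrix();T[:3,3]=s['tool_pos']
        W=T@np.array(p['T_tool_cam']); p['Rc']=W[:3,:3];p['o']=W[:3,3]
    else:
        M=R.from_rotvec(np.ravel(p['rvec'])).as_matrix();p['Rc']=M.T;p['o']=-M.T@np.ravel(p['tvec'])
    return p
def ray(p,u,v,z):
    d=p['Rc']@np.array([(u-p['cx'])/p['fx'],(v-p['cy'])/p['fy'],1]);return p['o']+d*(z-p['o'][2])/d[2]
def proj(p,X):
    c=p['Rc'].T@(np.asarray(X)-p['o']);return np.array([p['fx']*c[0]/c[2]+p['cx'],p['fy']*c[1]/c[2]+p['cy']])
def save(p,n,crop=None,k=1):
    f=p['frame'][:,:,::-1]
    if crop: f=f[crop[1]:crop[3],crop[0]:crop[2]]
    cv2.imwrite('pics/'+n,cv2.resize(f,None,fx=k,fy=k))
def reg(p,name):
    for d in robot.regions_of(p,name)[:2]:
        m=d['mask'];ys,xs=np.nonzero(m)
        if len(xs): print(name,round(d['conf'],2),d['rect'],'cen',xs.mean().round(1),ys.mean().round(1),len(xs))
E
python3 - <<'E'
from h import *
f=[]
for n in ['scene','side']:
    p=cam(n);f.append(p['frame']);print(n,p['o'],p['fx'])
    for k in ['key','nut','screw','stop_post','stand','lever_peg','key_fin','head_top','jar','bowl','cast']: reg(p,k)
    save(p,n+'0.png',k=1.5)
print(robot.read_state())
E
```

```text
scene [1.10161585 0.62032691 0.75992865] 361.15658188814115
nut 0.46 [264.1, 181.8, 274.4, 200.7] cen 269.7 190.5 96
screw 0.71 [267.0, 180.9, 293.6, 212.7] cen 279.0 199.9 399
stand 0.79 [240.6, 181.0, 326.4, 259.1] cen 281.5 223.5 3119
lever_peg 0.41 [268.7, 184.1, 274.5, 199.7] cen 270.2 193.2 66
key_fin 0.53 [205.5, 157.0, 229.2, 175.7] cen 219.4 166.1 245
jar 0.55 [324.0, 264.5, 347.2, 296.8] cen 335.3 281.3 695
bowl 0.67 [207.3, 159.3, 229.8, 175.9] cen 220.4 166.8 221
bowl 0.66 [362.9, 238.9, 407.7, 274.0] cen 383.0 254.5 1405
cast 0.58 [172.0, 200.4, 194.2, 221.1] cen 184.0 207.2 382
cast 0.41 [263.7, 179.3, 275.6, 203.4] cen 269.7 190.3 86
side [0.44710419 0.72353988 0.95379724] 370.62552725036824
key 0.51 [282.9, 138.3, 290.3, 164.6] cen 287.9 154.5 155
nut 0.43 [259.9, 189.3, 270.0, 207.8] cen 266.1 198.5 111
screw 0.84 [248.0, 190.1, 270.5, 224.2] cen 260.3 211.4 337
stop_post 0.59 [241.8, 223.9, 248.8, 237.9] cen 245.9 230.3 75
stand 0.76 [224.8, 189.8, 288.5, 266.8] cen 257.4 231.3 2922
lever_peg 0.64 [262.9, 187.1, 269.8, 207.5] cen 265.7 198.9 87
key_fin 0.49 [285.1, 
[... 318 characters left out ...]
.9] cen 228.2 162.6 281
{'t': 1.2, 'q': array([-1.29942233e+00,  1.30388521e-01,  1.48816789e+00, -1.16121310e-05,
        1.52301340e+00, -8.54224527e-02]), 'dq': array([ 0.00037091,  0.00241996, -0.00194502,  0.00085383, -0.00038356,
       -0.00076554]), 'joint_torque': array([ 3.38637674e-04, -5.59763288e+01, -4.92056894e+01,  7.68289226e-02,
        2.24779837e-02,  5.99176985e-06]), 'tool_pos': array([ 0.20957283, -0.56222485,  0.23265974]), 'orientation': array([ 3.09170945e+00,  5.57483083e-01, -1.48091461e-05]), 'force': array([-0.25032441, -0.14776872,  0.155426  ]), 'wrist_torque': array([-0.00043052,  0.01874852, -0.03789925]), 'gripper_force': 0.0, 'opening': 0.0929171851429896}
```

View pics/scene0.png

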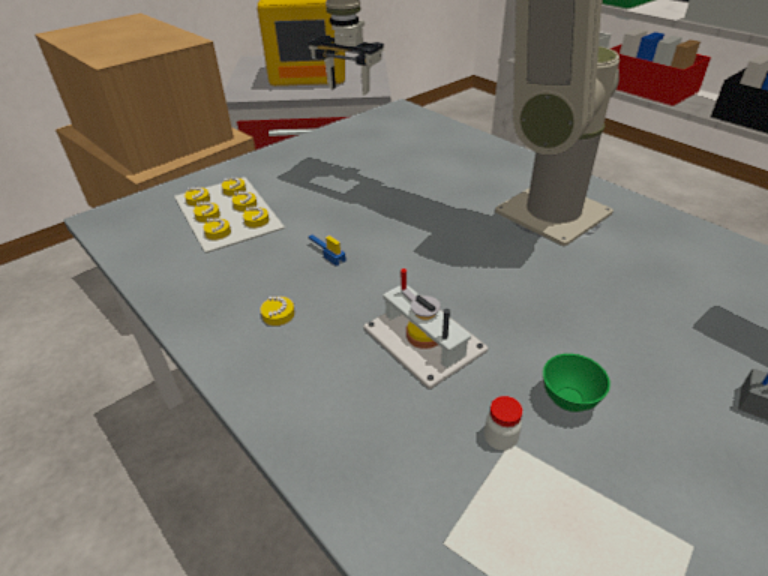

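View pics/side0.png

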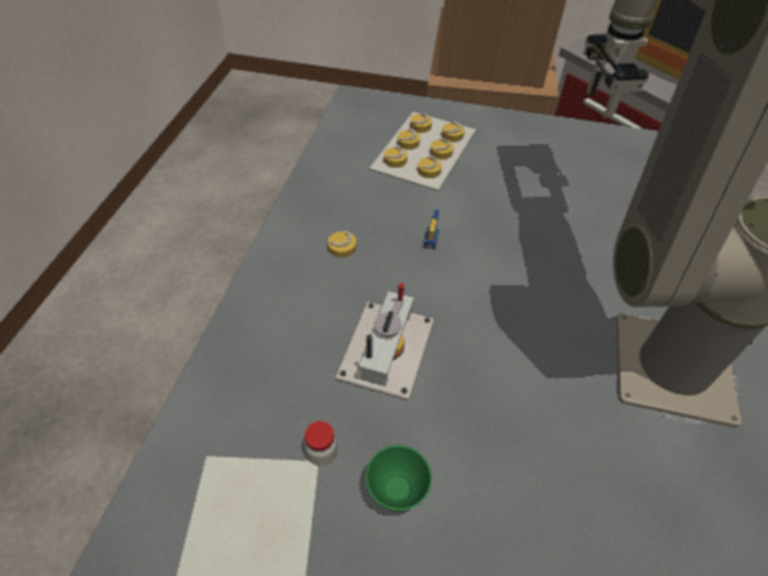

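The pictures show the stand at mid-bench: screw head near scene (284,203), black post top (298,208), red peg top (269,180). The key lies at scene (219,165) with its arm pointing away, and the jar and bowl are on the +y side.

```bash
python3 - <<'E'
from h import *
S=cam('scene');D=cam('side')
for n,a,b,z in [('fin',(223,160),(289,150),.05),('armtip',(206,158),(291,141),.02),('keyend',(230,174),(287,164),.015),('post',(298,207),(246,224),.137),('peg',(269,180),(267.5,190),.13),('screw',(284,202),(259,212),.105)]:
    print(n,ray(S,*a,z)[:2].round(3),ray(D,*b,z)[:2].round(3))
s=robot.read_state();print(R.from_rotvec(s['orientation']).as_matrix().round(3))
p=cam('wrist');print(np.array(p['T_tool_cam']).round(3),p['fx'])
E
```

```text
fin [ 0.53  -0.227] [ 0.535 -0.232]
armtip [ 0.543 -0.315] [ 0.539 -0.313]
keyend [ 0.534 -0.187] [ 0.532 -0.197]
post [0.586 0.173] [0.587 0.171]
peg [0.559 0.035] [0.558 0.034]
screw [0.573 0.11 ] [0.567 0.1  ]
[[ 0.937  0.349 -0.   ]
 [ 0.349 -0.937 -0.   ]
 [-0.     0.    -1.   ]]
[[ 0.001 -0.962 -0.273  0.077]
 [ 1.     0.     0.001  0.001]
 [-0.001 -0.273  0.962 -0.153]
 [ 0.     0.     0.     1.   ]] 321.5160163353121
```

```bash
python3 -m handwheel '[[-1,0.418,-0.199,0.033,0,0,-0.405],[-1,0.418,-0.199,0.033,0,0,-0.405],[-1,0.418,-0.199,0.033,0,0,-0.405],[-1,0.418,-0.199,0.033,0,0,-0.405],[-1,0.418,-0.199,0.033,0,0,-0.405],[-1,0.418,-0.199,0.033,0,0,-0.405],[-1,0.418,-0.199,0.033,0,0,-0.405],[-1,0.418,-0.199,0.033,0,0,-0.405],[-1,0.418,-0.199,0.033,0,0,-0.405],[-1,0.418,-0.199,0.033,0,0,-0.405],[-1,0.418,-0.199,0.033,0,0,-0.405]]'
python3 - <<'E'
from h import *
p=cam('wrist');save(p,'w1.png')
for k in ['key','key_fin']:reg(p,k)
# yellow fin / blue key
hsv=cv2.cvtColor(p['frame'],cv2.COLOR_RGB2HSV)
for n,lo,hi,z in [('yel',(18,120,80),(35,255,255),.056),('blue',(100,100,40),(125,255,255),.024)]:
    m=cv2.inRange(hsv,lo,hi);m=cv2.morphologyEx(m,cv2.MORPH_OPEN,np.ones((3,3)))
    c=max(cv2.findContours(m,0,2)[0],key=cv2.contourArea)
    print(n,cv2.minAreaRect(c));b=cv2.boxPoints(cv2.minAreaRect(c));print(np.array([ray(p,*q,z)[:2] for q in b]).round(4))
s=robot.read_state();print(s['tool_pos'],R.from_rotvec(s['orientation']).as_matrix()[:,0],s['q'])
E
```

```text
t: 2.72
tool_pos: [0.5311, -0.2309, 0.1998]
orientation: [2.157, 2.283, -0.0]
force: [-0.4, 0.2, 0.4]
opening: 0.0931
gripper_force: 0.0
key 0.79 [244.0, 144.8, 275.5, 255.7] cen 257.7 188.0 2000
key_fin 0.88 [244.9, 147.6, 272.3, 252.8] cen 257.8 188.0 1912
yel ((371.5, 363.0), (40.0, 279.0), 90.0)
[[ 0.5205 -0.4141]
 [ 0.8297 -0.3966]
 [ 0.8452 -0.4513]
 [ 0.5228 -0.4695]]
blue ((258.5, 171.0), (48.0, 27.0), 90.0)
[[ 0.5234 -0.2008]
 [ 0.5509 -0.1992]
 [ 0.5547 -0.2502]
 [ 0.526  -0.2519]]
[ 0.53127023 -0.23061155  0.19983213] [-5.68085610e-02  9.98385076e-01 -1.66014941e-04] [-4.98016422e-01  9.11915069e-02  1.59033788e+00 -5.64066605e-05
  1.45983859e+00 -5.54849357e-01]
```

View pics/w1.png

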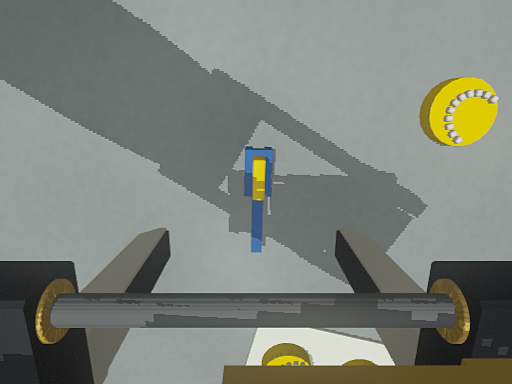

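Wrist picture: key roof centred at (258,171), yellow fin around (259,178), arm tip at (257,251); arm points along tool −x as expected.

```bash
python3 - <<'E'
from h import *
p=cam('wrist');hsv=cv2.cvtColor(p['frame'],cv2.COLOR_RGB2HSV)[130:260,230:290]
for n,lo,hi,z in [('yel',(18,120,60),(35,255,255),.056),('blue',(100,100,40),(125,255,255),.024)]:
    m=cv2.inRange(hsv,lo,hi)
    c=np.concatenate(cv2.findContours(m,0,2)[0]);print(n,cv2.boundingRect(c))
    for v in range(0,130,6):
        x=np.nonzero(m[v])[0]
        if len(x): print(v+130,x[0]+230,x[-1]+230,[ray(p,u,v+130.5,z)[:2].round(4) for u in (x[0]+230,x[-1]+231)])
E
```

```text
yel (22, 25, 13, 46)
160 253 264 [array([ 0.5321, -0.2083]), array([ 0.5433, -0.2077])]
166 253 264 [array([ 0.5324, -0.214 ]), array([ 0.5437, -0.2133])]
172 253 264 [array([ 0.5327, -0.2197]), array([ 0.5441, -0.2191])]
178 253 264 [array([ 0.5331, -0.2255]), array([ 0.5445, -0.2249])]
184 253 263 [array([ 0.5334, -0.2314]), array([ 0.5439, -0.2308])]
190 252 264 [array([ 0.5328, -0.2374]), array([ 0.5453, -0.2367])]
196 252 263 [array([ 0.5332, -0.2434]), array([ 0.5447, -0.2427])]
blue (15, 17, 28, 106)
148 245 271 [array([ 0.5236, -0.2021]), array([ 0.5512, -0.2005])]
154 245 271 [array([ 0.5239, -0.2082]), array([ 0.5517, -0.2066])]
160 245 271 [array([ 0.5243, -0.2145]), array([ 0.5522, -0.2129])]
166 245 271 [array([ 0.5246, -0.2208]), array([ 0.5526, -0.2191])]
172 245 271 [array([ 0.5249, -0.2271]), array([ 0.5531, -0.2255])]
178 245 270 [array([ 0.5252, -0.2336]), array([ 0.5525, -0.232 ])]
184 245 270 [array([ 0.5256, -0.2401]), array([ 0.553 , -0.2385])]
190 245 270 [array([ 0.5259, -0.2466]), array([ 0.5535, -0.245 ])]
196 265 269 [array([ 0.5476, -0.252 ]), array([ 0.5529, -0.2517])]
202 252 262 [array([ 0.5341, -0.2595]), array([ 0.5459, -0.2589])]
208 252 261 [array([ 0.5345, -0.2663]), array([ 0.5453, -0.2657])]
214 252 261 [array([ 0.5349, -0.2732]), array([ 0.5457, -0.2726])]
220 252 261 [array([ 0.5353, -0.2801]), array([ 0.5462, -0.2795])]
226 251 261 [array([ 0.5346, -0.2872]), array([ 0.5466, -0.2865])]
232 251 261 [array([ 0.535 , -0.2942]), array([ 0.5471, -0.2936])]
238 251 261 [array([ 0.5354, -0.3014]), array([ 0.5476, -0.3007])]
244 251 261 [array([ 0.5358, -0.3086]), array([ 0.5481, -0.3079])]
250 251 260 [array([ 0.5362, -0.316 ]), array([ 0.5474, -0.3153])]
```

```bash
python3 -m handwheel '[[-1,0.004,0.008,0.06,0,0,0],[-1,0.004,0.008,0.11,0,0,0],[-1,0.004,0.008,0.145,0,0,0],[-1,0.004,0.008,0.158,0,0,0],[-1,0.004,0.008,0.158,0,0,0],[1,0.004,0.008,0.158,0,0,0],[1,0.004,0.008,0.158,0,0,0],[1,0.004,0.008,0.158,0,0,0],[1,0.004,0.008,0.158,0,0,0],[1,0.004,0.008,0.158,0,0,0]]' 25
```

```text
t: 4.18
tool_pos: [0.5395, -0.2253, 0.0417]
orientation: [2.156, 2.285, 0.0]
force: [-0.2, -0.3, 0.4]
opening: 0.048
gripper_force: 0.0
```

```bash
python3 -m handwheel '[[1,0,0,0,0,0,0],[1,0,0,0,0,0,0],[1,0,0,0,0,0,0],[1,0,0,0,0,0,0],[1,0,0,0,0,0,0],[1,0,0,0,0,0,0],[1,0,0,-0.02,0,0,0],[1,0,0,-0.02,0,0,-0.05],[1,0,0,-0.02,0,0,-0.1],[1,0,0,-0.02,0,0,-0.15],[1,0,0,-0.02,0,0,-0.2],[1,0,0,-0.02,0,0,-0.2]]'
```

```text
t: 5.68
tool_pos: [0.5401, -0.2255, 0.063]
orientation: [1.345, 2.838, 0.0]
force: [0.3, 0.1, -2.7]
opening: 0.0119
gripper_force: 25.0
```

```bash
python3 -m handwheel '[[1,0,0,0.015,0,0,0],[1,0,0,0.02,0,0,0],[1,0,0,0.02,0,0,0],[0,0,0,0.02,0,0,0],[0,0,0,0.02,0,0,0],[0,0,0,0.02,0,0,0],[0,0,0,-0.04,0,0,0],[0,0,0,-0.04,0,0,0.06],[0,0,0,-0.04,0,0,0.5],[0,0,0,-0.04,0,0,0.5],[0,0,0,-0.04,0,0,0.5],[0,0,0,-0.04,0,0,0.5],[0,0,0,-0.04,0,0,0.5],[0,0,0,-0.04,0,0,0.5],[0,0,0,-0.04,0,0,0.5],[0,0,0,-0.04,0,0,0.5],[0,0,0,-0.04,0,0,0.5]]'
python3 -m handwheel '[[0,0,0,0,0,0,0.06],[0,0,0,0,0,0,0.12],[0,0,0,0,0,0,0.18],[0,0,0,0,0,0,0.24],[0,0,0,0,0,0,0.3],[0,0,0,0,0,0,0.36],[0,0,0,0,0,0,0.42],[0,0,0,0,0,0,0.48],[0,0,0,0,0,0,0.5],[0,0,0,0,0,0,0.5],[0,0,0,0.03,0,0,0.5],[0,0,0,0.06,0,0,0.5],[0,0,0,0.06,0,0,0.5],[1,0,0,0.06,0,0,0.5],[1,0,0,0.06,0,0,0.5],[1,0,0,0.06,0,0,0.5],[1,0,0,0.06,0,0,0.5],[1,0,0,0.06,0,0,0.5],[1,0,0,0.06,0,0,0.5],[1,0,0,0.06,0,0,0.5]]'
python3 -c "
from plant import robot
s=robot.read_state();print(s['q'],s['gripper_force'])"
```

```text
t: 7.8
tool_pos: [0.5395, -0.2253, 0.1015]
orientation: [-2.958, -1.058, 0.0]
force: [0.6, -0.1, 0.2]
opening: 0.0461
gripper_force: 0.0
t: 10.3
tool_pos: [0.5399, -0.2255, 0.0422]
orientation: [2.84, -1.344, 0.001]
force: [-2.0, 0.2, 6.3]
opening: 0.0122
gripper_force: 25.0
[-4.83289583e-01  2.60396839e-01  1.70385715e+00 -3.05242966e-05
  1.17653274e+00  1.97163481e+00] 24.99928504228592
```

```bash
python3 -m handwheel '[[1,0,0,-0.06,0,0,0],[1,0,0,-0.12,0,0,0],[1,-0.257,-0.121,-0.208,0,0,-0.78],[1,-0.257,-0.121,-0.208,0,0,-0.78],[1,-0.257,-0.121,-0.208,0,0,-0.78],[1,-0.257,-0.121,-0.208,0,0,-0.78],[1,-0.257,-0.121,-0.208,0,0,-0.78],[1,-0.257,-0.121,-0.208,0,0,-0.78],[1,-0.257,-0.121,-0.208,0,0,-0.78],[1,-0.257,-0.121,-0.208,0,0,-0.78],[1,-0.257,-0.121,-0.208,0,0,-0.78],[1,-0.257,-0.121,-0.208,0,0,-0.78],[1,-0.257,-0.121,-0.208,0,0,-0.78],[1,-0.257,-0.121,-0.208,0,0,-0.78],[1,-0.257,-0.121,-0.208,0,0,-0.78],[1,-0.257,-0.121,-0.208,0,0,-0.78],[1,-0.257,-0.121,-0.208,0,0,-0.78],[1,-0.257,-0.121,-0.208,0,0,-0.78],[1,-0.257,-0.121,-0.208,0,0,-0.78]]'
python3 - <<'E'
from h import *
p=cam('wrist');save(p,'w2.png',k=1.5)
for k in ['screw','head_top','stop_post','lever_peg','nut','stand']:reg(p,k)
np.savez('w2.npz',frame=p['frame'],Rc=p['Rc'],o=p['o'],k=[p['fx'],p['fy'],p['cx'],p['cy']])
s=robot.read_state();print(s['t'],s['tool_pos'],R.from_rotvec(s['orientation']).as_matrix()[:,0],s['q'])
E
```

```text
t: 12.68
tool_pos: [0.4701, 0.0502, 0.2496]
orientation: [-2.228, -2.215, 0.0]
force: [-0.5, 0.3, -1.7]
opening: 0.0117
gripper_force: 25.0
screw 0.64 [324.0, 98.9, 384.3, 216.7] cen 352.5 140.7 3493
head_top 0.55 [324.8, 101.4, 384.8, 215.9] cen 352.6 140.9 3516
stop_post 0.77 [369.9, 27.3, 416.1, 58.1] cen 392.7 43.7 684
stop_post 0.3 [225.5, 77.4, 281.5, 293.5] cen 252.5 188.3 6281
lever_peg 0.81 [331.5, 151.5, 359.5, 210.9] cen 343.8 183.9 950
lever_peg 0.29 [225.2, 72.5, 279.4, 295.8] cen 252.5 188.3 6267
nut 0.63 [332.0, 152.2, 357.0, 215.7] cen 343.9 184.4 960
stand 0.93 [265.2, 19.9, 415.8, 214.9] cen 336.5 113.3 23123
13.025 [0.47017084 0.0501651  0.24965876] [4.64941515e-03 9.99989191e-01 2.01665179e-06] [-2.20286871e-03 -2.26834677e-01  1.80310624e+00  1.92719824e-06
  1.56528451e+00  2.44655265e-03]
```

View pics/w2.png

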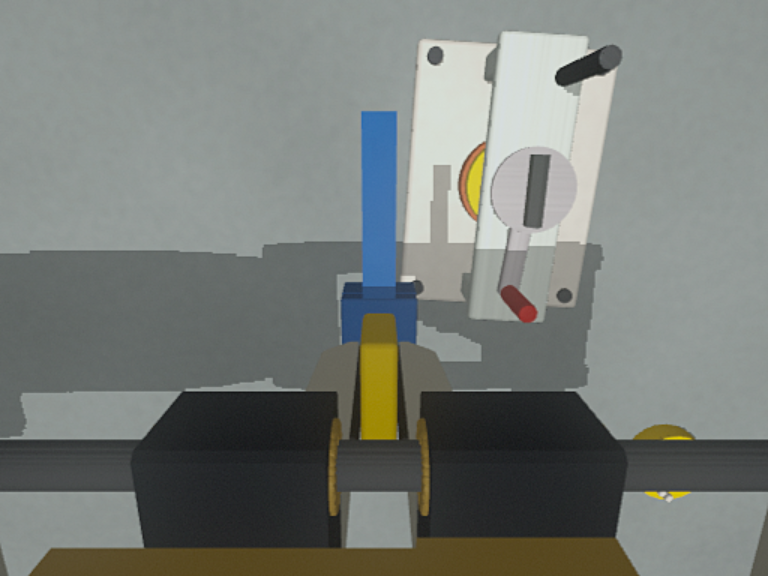

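The picture shows the T-bar from about (540,154) to (535,227), flange centre (534,190), post top (610,55), foot (563,80), and peg top (528,313), all at 1.5x scale. The key is held straight.

```bash
python3 - <<'E'
from h import *
d=np.load('w2.npz');p=dict(Rc=d['Rc'],o=d['o']);p['fx'],p['fy'],p['cx'],p['cy']=d['k']
f=d['frame'];g=cv2.cvtColor(f,cv2.COLOR_RGB2GRAY)
# bar: dark inside region
sub=g[95:160,335:380];m=(sub<125).astype(np.uint8)
n,l,st,ce=cv2.connectedComponentsWithStats(m);i=1+st[1:,4].argmax();print('bar',st[i],ce[i]+[335,95])
ys,xs=np.nonzero(l==i)
for v in range(ys.min(),ys.max()+1,4):
    x=xs[ys==v]+335;print(v+95,x.min(),x.max(),end='; ')
r=cv2.minAreaRect(np.c_[xs+335,ys+95].astype(np.float32));b=cv2.boxPoints(r);print(r)
for z in (.1,.105):print(z,np.array([ray(p,*q,z)[:2] for q in b]).round(4).tolist())
P=lambda u,v,z:ray(p,u/1.5,v/1.5,z)[:2].round(4)
print('flange',P(534,190,.092),P(491,190,.092),P(577,190,.092),P(534,147,.092),P(534,233,.092))
print('post top',P(610,55,.137),'foot',P(563,79,.072),'peg',P(528,313,.13))
for a,b in [((500,33),(469,318)),((588,38),(543,322))]:
    A=P(*a,.072);B=P(*b,.072);print('edge',A,B,np.degrees(np.arctan2(*(A-B)[::-1])))
print('bridge corners, base:',P(415,39,.014),P(402,297,.014))
# key in hand: roof & arm at z
for (u,v,dz) in [(379,112,0),(361,112,0),(397,112,0),(342,285,0),(416,285,0)]: print('key',P(u,v,.2496-.0422+.024))
E
```

```text
bar [ 14   8  18  49 628] [357.14171975 126.59872611]
103 354 366; 107 353 365; 111 353 365; 115 352 364; 119 352 364; 123 352 364; 127 351 363; 131 351 363; 135 350 362; 139 350 361; 143 349 361; 147 349 361; 151 353 360; ((357.2025146484375, 126.75161743164062), (13.032175064086914, 49.119205474853516), 6.170175075531006)
0.1 [[0.5622, 0.0806], [0.5636, 0.1249], [0.5755, 0.1237], [0.5746, 0.0792]]
0.105 [[0.5607, 0.0813], [0.5621, 0.1249], [0.5738, 0.1237], [0.5729, 0.08]]
flange [0.5704 0.102 ] [0.5432 0.1022] [0.5977 0.1019] [0.5682 0.1282] [0.5727 0.0746]
post top [0.5888 0.172 ] foot [0.5894 0.1697] peg [0.5608 0.0328]
edge [0.5477 0.1962] [0.5372 0.0095] 86.78107870146042
edge [0.6026 0.1931] [0.5912 0.0061] 86.51141963035472
bridge corners, base: [0.4992 0.205 ] [0.4914 0.0082]
key [0.4721 0.1384]
key [0.466  0.1384]
key [0.4781 0.1384]
key [0.4581 0.0784]
key [0.4854 0.0783]
```

```bash
python3 -m handwheel '[[1,0.026,0.05,0,0,0,0.0067],[1,0.052,0.0985,0.02,0,0,0.0067],[1,0.052,0.0985,0.05,0,0,0.0067],[1,0.052,0.0985,0.05,0,0,0.0067],[1,0.052,0.0985,0.05,0,0,0.0067]]'
python3 - <<'E'
from h import *
p=cam('wrist');save(p,'w3.png',k=1.5)
np.savez('w3.npz',frame=p['frame'],Rc=p['Rc'],o=p['o'],k=[p['fx'],p['fy'],p['cx'],p['cy']])
s=robot.read_state();print(s['t'],s['tool_pos'],R.from_rotvec(s['orientation']).as_matrix()[:,0])
E
```

```text
t: 13.65
tool_pos: [0.5691, 0.1016, 0.201]
orientation: [2.249, 2.192, 0.002]
force: [-0.2, 0.2, -0.8]
opening: 0.0118
gripper_force: 25.0
13.7 [0.56950782 0.10156571 0.20182022] [2.59384856e-02 9.99663485e-01 3.35728153e-04]
```

View pics/w3.png

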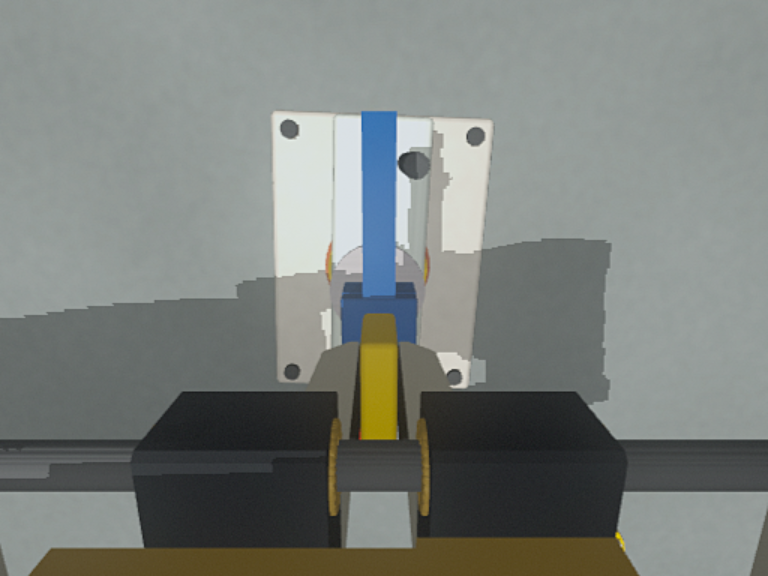

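The arm runs at u=379 and the post top is at about (416,164), clearly beside it. The flange spans u≈333–426.

```bash
python3 - <<'E'
from h import *
d=np.load('w3.npz');p=dict(Rc=d['Rc'],o=d['o']);p['fx'],p['fy'],p['cx'],p['cy']=d['k']
f=d['frame'];g=cv2.cvtColor(f,cv2.COLOR_RGB2GRAY)
P=lambda u,v,z:ray(p,u,v,z)[:2].round(4)
for v in (105,109,113): print(v,g[v,262:294].tolist())
for v in (172,176,180,184): print(v,g[v,210:295:1].tolist())
print('post',P(416.8/1.5,164/1.5,.137),'arm',P(379/1.5,164/1.5,.183),P(379/1.5,112/1.5,.183),P(379/1.5,290/1.5,.183))
E
```

```text
105 [107, 117, 193, 228, 37, 50, 59, 64, 70, 80, 82, 79, 81, 79, 76, 90, 113, 111, 106, 104, 104, 100, 101, 129, 148, 141, 165, 163, 161, 161, 160, 156]
109 [109, 126, 147, 102, 55, 61, 65, 81, 81, 81, 79, 79, 82, 80, 80, 89, 111, 109, 106, 108, 109, 109, 109, 100, 107, 144, 166, 164, 162, 162, 162, 161]
113 [107, 117, 191, 235, 191, 77, 52, 66, 80, 82, 80, 82, 85, 83, 80, 90, 112, 108, 107, 109, 108, 105, 103, 111, 133, 148, 168, 164, 162, 161, 162, 161]
172 [222, 221, 220, 221, 221, 225, 218, 175, 140, 148, 148, 172, 213, 218, 224, 223, 225, 212, 187, 199, 200, 198, 198, 197, 198, 198, 197, 197, 198, 197, 202, 189, 107, 117, 119, 119, 120, 117, 119, 118, 119, 119, 119, 118, 116, 118, 117, 117, 117, 116, 117, 115, 110, 155, 204, 197, 196, 199, 188, 135, 143, 144, 142, 142, 146, 159, 172, 172, 168, 168, 169, 158, 147, 122, 106, 106, 135, 166, 160, 160, 161, 161, 160, 162, 162]
176 [221, 221, 220, 221, 221, 225, 213, 135, 142, 151, 149, 139, 152, 190, 220, 180, 196, 196, 194, 194, 195, 193, 194, 194, 195, 194, 194, 195, 195, 194, 198, 187, 106, 117, 119, 118, 118, 118, 117, 117, 117, 
[... 452 characters left out ...]
5, 115, 115, 115, 115, 115, 115, 110, 126, 145, 141, 140, 141, 141, 141, 139, 142, 142, 140, 141, 143, 139, 142, 140, 133, 127, 152, 147, 150, 140, 104, 135, 165, 160, 160, 161, 160, 160, 160, 159]
184 [165, 164, 166, 167, 167, 165, 171, 158, 110, 138, 155, 145, 144, 144, 144, 145, 145, 144, 144, 144, 142, 140, 141, 140, 141, 142, 143, 142, 142, 142, 143, 139, 114, 116, 117, 117, 115, 117, 116, 118, 115, 114, 116, 115, 112, 114, 112, 115, 115, 115, 115, 113, 113, 124, 143, 142, 140, 139, 139, 140, 139, 139, 139, 140, 139, 139, 139, 139, 138, 141, 139, 139, 144, 142, 101, 124, 165, 161, 159, 158, 161, 161, 160, 161, 162]
post [0.589  0.1715] arm [0.5724 0.1729] [0.5728 0.1897] [0.5713 0.1278]
```

```bash
python3 -m handwheel '[[1,0,0,0.02,0,0,0],[1,0,0,0.04,0,0,0],[1,0,0,0.05,0,0,0],[1,0,0,0.057,0,0,0],[1,0,0,0.062,0,0,0],[1,0,0,0.064,0,0,0],[1,0,0,0.064,0,0,0]]'; python3 -m handwheel '[[1,0,0,0.001,0,0,0],[1,0,0,0.002,0,0,0],[1,0,0,0.002,0,0,0]]'
```

```text
t: 14.58
tool_pos: [0.5691, 0.1018, 0.1359]
orientation: [2.249, 2.193, 0.001]
force: [-0.9, -1.5, -1.4]
opening: 0.0116
gripper_force: 25.0
t: 14.95
tool_pos: [0.5692, 0.1018, 0.1342]
orientation: [2.249, 2.193, 0.001]
force: [-0.6, -0.5, 3.1]
opening: 0.0119
gripper_force: 25.0
```

```bash
python3 -m handwheel '[[0.3,0,0,0,0,0,0],[0.3,0,0,0,0,0,0],[0.3,0,0,0,0,0,0],[0.3,0,0,0,0,0,0],[0.3,0,0,-0.03,0,0,0],[0.3,0,0,-0.06,0,0,0],[0.3,-0.05,0.04,-0.11,0,0,0],[0.3,-0.09,0.06,-0.12,0,0,0],[0.3,-0.09,0.06,-0.12,0,0,0],[0.3,-0.09,0.06,-0.12,0,0,0]]'
python3 - <<'E'
from h import *
p=cam('wrist');save(p,'w4.png',k=1.5)
np.savez('w4.npz',frame=p['frame'],Rc=p['Rc'],o=p['o'],k=[p['fx'],p['fy'],p['cx'],p['cy']])
for k in ['lever_peg','key','stop_post']:reg(p,k)
s=robot.read_state();print(s['t'],s['tool_pos'],R.from_rotvec(s['orientation']).as_matrix()[:,0])
E
```

```text
t: 16.2
tool_pos: [0.6263, 0.0102, 0.253]
orientation: [-2.25, -2.191, 0.001]
force: [0.7, 0.0, -1.5]
opening: 0.0327
gripper_force: 0.0
lever_peg 0.96 [168.0, 113.4, 197.3, 170.8] cen 184.3 144.8 868
key 0.83 [163.2, 2.2, 208.6, 117.7] cen 183.8 68.5 3244
stop_post 0.68 [195.8, 0.1, 214.7, 13.7] cen 204.4 5.4 158
stop_post 0.44 [167.5, 117.0, 198.9, 169.8] cen 184.4 144.3 874
16.4 [0.6258221  0.01139072 0.25279641] [2.41321584e-02 9.99708739e-01 2.77163592e-04]
```

View pics/w4.png

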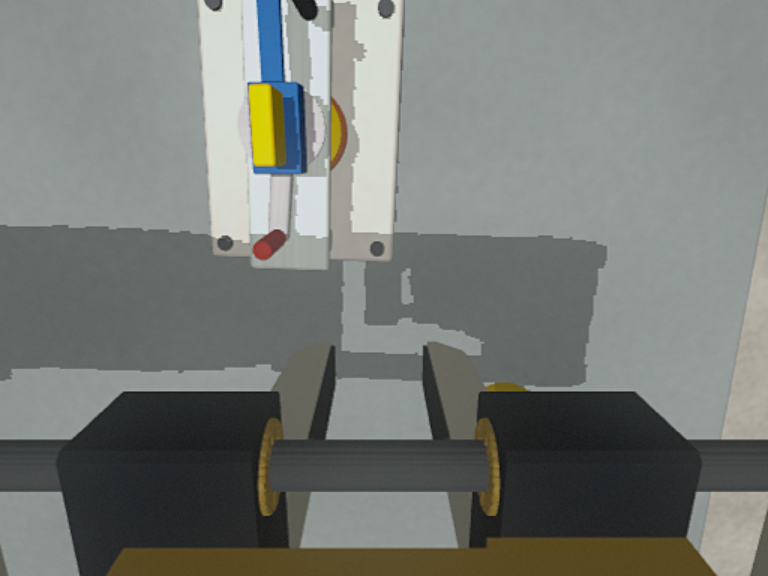

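The key sits level on the head with its arm to the left of the post. The peg top is at about (263,250) at 1.5x.

```bash
python3 - <<'E'
from h import *
d=np.load('w4.npz');p=dict(Rc=d['Rc'],o=d['o']);p['fx'],p['fy'],p['cx'],p['cy']=d['k']
g=ray(p,263/1.5,249/1.5,.13)[:2];c=np.array([.5695,.102]);print('peg',g,'base',ray(p,278/1.5,239/1.5,.09)[:2],np.linalg.norm(g-c),np.degrees(np.arctan2(*(g-c)[::-1])))
print('fin top',ray(p,261/1.5,84/1.5,.148)[:2],ray(p,261/1.5,167/1.5,.148)[:2])
E
```

```text
peg [0.5610344  0.03309252] base [0.56167988 0.03200759] 0.06942554951280981 -97.00395493047799
fin top [0.57207408 0.11958144] [0.56838872 0.07968164]
```

```bash
python3 -m handwheel '[[0.3,0.01,-0.05,0.0,0,0,0.031],[0.3,0.02,-0.065,0.04,0,0,0.031],[0.3,0.02,-0.065,0.07,0,0,0.031],[0.3,0.02,-0.065,0.09,0,0,0.031],[0.3,0.02,-0.065,0.09,0,0,0.031],[0.3,0.02,-0.065,0.115,0,0,0.031],[0.3,0.02,-0.065,0.138,0,0,0.031],[0.3,0.02,-0.065,0.138,0,0,0.031],[0.3,0.02,-0.065,0.138,0,0,0.031]]'
```

```text
t: 17.52
tool_pos: [0.5632, 0.0318, 0.1174]
orientation: [2.353, 2.08, 0.002]
force: [-0.7, 0.2, 0.5]
opening: 0.0328
gripper_force: 0.0
```

```bash
python3 -m handwheel '[[0.3,0,-0.006,0,0,0,0],[0.3,0,-0.011,0,0,0,0],[0.3,0,-0.012,0,0,0,0],[0.3,0.0004,-0.0148,0,0,0,0.0111],[0.3,0.0009,-0.0173,0,0,0,0.0222],[0.3,0.0021,-0.022,0,0,0,0.0444],[0.3,0.0037,-0.0267,0,0,0,0.0667],[0.3,0.0056,-0.0313,0,0,0,0.0889],[0.3,0.0056,-0.0313,0,0,0,0.0889]]'
```

```text
t: 18.65
tool_pos: [0.5317, 0.0413, 0.1157]
orientation: [2.621, 1.732, 0.0]
force: [0.1, -0.1, -0.2]
opening: 0.0324
gripper_force: 0.2
```

```bash
python3 - <<'E'
from h import *
s=robot.read_state();x=R.from_rotvec(s['orientation']).as_matrix()[:2,0];t=-np.array([x[1],-x[0]])
q=s['tool_pos'][:2]-10.4e-3*t-[.5695,.102]
print(s['t'],s['tool_pos'],'yaw',np.degrees(np.arctan2(x[1],x[0])),'Ft',-s['force'][:2]@t,'Fr',s['force'][:2]@x,s['force'],'peg r',np.hypot(*q),np.degrees(np.arctan2(*q[::-1])))
p=cam('scene');save(p,'s5.png',(240,150,340,270),5)
E
```

```text
18.65 [0.53166436 0.04131242 0.1157446 ] yaw 66.926730064509 Ft 0.14634863154669703 Fr -0.060518297319104 [ 0.11092379 -0.11303229 -0.20051372] peg r 0.07066369424591318 -113.58005464242804
```

View pics/s5.png

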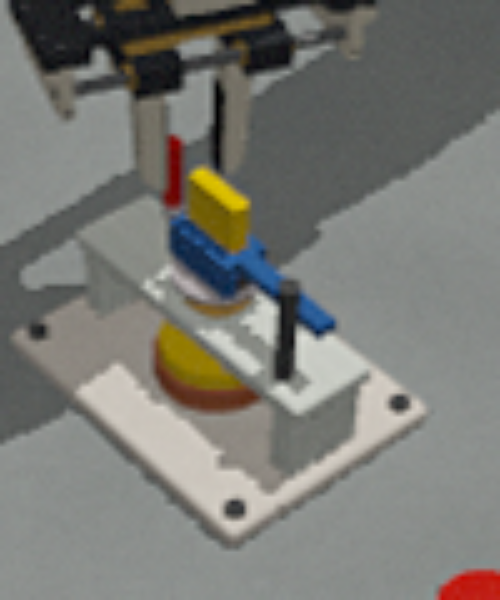

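The peg stands between the fingers, close to the left one in the view, and the key is seated with its arm by the post. Continuing the arc.

```bash
python3 -m handwheel '[[0.3,0.0004,-0.0024,0,0,0,0.0111],[0.3,0.0009,-0.0049,0,0,0,0.0222],[0.3,0.0015,-0.0073,0,0,0,0.0333],[0.3,0.0021,-0.0096,0,0,0,0.0444]]'
```

```text
t: 19.2
tool_pos: [0.5238, 0.0469, 0.1157]
orientation: [2.736, 1.543, 0.0]
force: [1.0, -0.8, 1.0]
opening: 0.0326
gripper_force: 0.9
```

```bash
python3 -m handwheel '[[0.3,0.0004,-0.0024,0,0,0,0.0111],[0.3,0.0009,-0.0049,0,0,0,0.0222],[0.3,0.0009,-0.0049,0,0,0,0.0222]]'
```

```text
t: 19.58
tool_pos: [0.5199, 0.0502, 0.1157]
orientation: [2.787, 1.449, -0.0]
force: [0.2, -1.1, 0.8]
opening: 0.0322
gripper_force: 0.5
```

```bash
python3 -m handwheel '[[0.3,0.0004,-0.0024,0,0,0,0.0111],[0.3,0.0009,-0.0049,0,0,0,0.0222],[0.3,0.0009,-0.0049,0,0,0,0.0222]]'
```

```text
t: 19.95
tool_pos: [0.5165, 0.0537, 0.1156]
orientation: [2.835, 1.353, -0.0]
force: [0.5, -1.5, 0.8]
opening: 0.0329
gripper_force: 0.5
```

```bash
python3 -m handwheel '[[0.3,0.0004,-0.0024,0,0,0,0.0111],[0.3,0.0009,-0.0049,0,0,0,0.0222],[0.3,0.0009,-0.0049,0,0,0,0.0222]]'
```

```text
t: 20.32
tool_pos: [0.5132, 0.0575, 0.1156]
orientation: [-2.881, -1.254, 0.0]
force: [1.3, -1.7, 0.3]
opening: 0.0327
gripper_force: 0.5
```

Still free-running (about 2 N). Continuing.

```bash
python3 -m handwheel '[[0.3,0.0004,-0.0024,0,0,0,0.0111],[0.3,0.0009,-0.0049,0,0,0,0.0222],[0.3,0.0009,-0.0049,0,0,0,0.0222]]'
```

```text
t: 20.7
tool_pos: [0.5102, 0.0616, 0.1156]
orientation: [-2.922, -1.153, 0.0]
force: [0.4, -0.8, -0.1]
opening: 0.0324
gripper_force: 0.5
```

```bash
python3 - <<'E'
from h import *
s=robot.read_state();x=R.from_rotvec(s['orientation']).as_matrix()[:2,0];t=-np.array([x[1],-x[0]])
q=s['tool_pos'][:2]-10.4e-3*t-[.5695,.102]
print(s['t'],'yaw',np.degrees(np.arctan2(x[1],x[0])),'Ft',-s['force'][:2]@t,'Fr',s['force'][:2]@x,'peg r',np.hypot(*q),np.degrees(np.arctan2(*q[::-1])))
E
```

```text
20.7 yaw 43.06458571284574 Ft 0.8625343722408927 Fr -0.23673460117604633 peg r 0.07093941541175053 -137.36830851697383
```

```bash
python3 -m handwheel '[[0.3,0.0004,-0.0024,0,0,0,0.0111],[0.3,0.0009,-0.0049,0,0,0,0.0222],[0.3,0.0009,-0.0049,0,0,0,0.0222]]'
```

```text
t: 21.08
tool_pos: [0.5075, 0.0657, 0.1155]
orientation: [-2.961, -1.051, 0.0]
force: [-0.3, -1.2, -0.5]
opening: 0.0325
gripper_force: 0.5
```

```bash
python3 -m handwheel '[[0.3,0.0004,-0.0024,0,0,0,0.0111],[0.3,0.0009,-0.0049,0,0,0,0.0222],[0.3,0.0009,-0.0049,0,0,0,0.0222]]'
```

```text
t: 21.45
tool_pos: [0.5052, 0.0701, 0.1156]
orientation: [-2.995, -0.947, 0.0]
force: [0.1, -1.0, 0.4]
opening: 0.0325
gripper_force: 0.5
```

```bash
python3 -m handwheel '[[0.3,0.0004,-0.0024,0,0,0,0.0111],[0.3,0.0009,-0.0049,0,0,0,0.0222],[0.3,0.0011,-0.006,0,0,0,0.0278],[0.3,0.0011,-0.006,0,0,0,0.0278]]'
```

```text
t: 21.95
tool_pos: [0.5026, 0.0757, 0.1155]
orientation: [-3.034, -0.814, 0.0]
force: [-0.8, -1.1, 0.7]
opening: 0.0327
gripper_force: 0.7
```

```bash
python3 -m handwheel '[[0.3,0.0004,-0.0024,0,0,0,0.0111],[0.3,0.0009,-0.0049,0,0,0,0.0222],[0.3,0.0011,-0.006,0,0,0,0.0278],[0.3,0.0011,-0.006,0,0,0,0.0278]]'
```

```text
t: 22.45
tool_pos: [0.5005, 0.0815, 0.1156]
orientation: [-3.067, -0.681, 0.0]
force: [-0.9, -2.1, -0.7]
opening: 0.0328
gripper_force: 0.7
```

```bash
python3 -m handwheel '[[0.3,0.0004,-0.0024,0,0,0,0.0111],[0.3,0.0009,-0.0049,0,0,0,0.0222],[0.3,0.0011,-0.006,0,0,0,0.0278],[0.3,0.0011,-0.006,0,0,0,0.0278]]'
```

```text
t: 22.95
tool_pos: [0.499, 0.0874, 0.1156]
orientation: [-3.094, -0.546, 0.0]
force: [-0.8, -1.0, 0.3]
opening: 0.0326
gripper_force: 0.7
```

```bash
python3 -m handwheel '[[0.3,0.0004,-0.0024,0,0,0,0.0111],[0.3,0.0009,-0.0049,0,0,0,0.0222],[0.3,0.0011,-0.006,0,0,0,0.0278],[0.3,0.0011,-0.006,0,0,0,0.0278]]'
```

```text
t: 23.45
tool_pos: [0.498, 0.0934, 0.1156]
orientation: [-3.115, -0.41, 0.0]
force: [-0.5, -1.5, -0.1]
opening: 0.0327
gripper_force: 0.7
```

```bash
python3 -m handwheel '[[0.3,0.0004,-0.0024,0,0,0,0.0111],[0.3,0.0009,-0.0049,0,0,0,0.0222],[0.3,0.0009,-0.0049,0,0,0,0.0222]]'
python3 - <<'E'
from h import *
p=cam('scene');save(p,'s6.png',(240,150,340,270),5)
E
```

```text
t: 23.82
tool_pos: [0.4976, 0.0985, 0.1156]
orientation: [-3.127, -0.302, 0.0]
force: [-0.1, -1.3, -0.8]
opening: 0.0329
gripper_force: 0.5
```

View pics/s6.png

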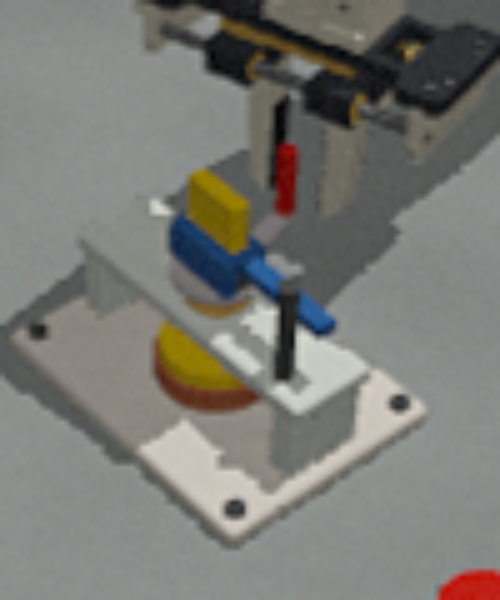

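The key is unmoved with its arm at the post, and the peg has swung round to the −x side. The seat should be close.

```bash
python3 -m handwheel '[[0.3,0.0004,-0.0024,0,0,0,0.0111],[0.3,0.0009,-0.0049,0,0,0,0.0222],[0.3,0.0009,-0.0049,0,0,0,0.0222]]'
```

```text
t: 24.25
tool_pos: [0.4976, 0.1034, 0.1156]
orientation: [-3.136, -0.193, 0.0]
force: [-0.5, -1.8, -0.1]
opening: 0.0326
gripper_force: 0.5
```

```bash
python3 -m handwheel '[[0.3,0.0004,-0.0024,0,0,0,0.0111],[0.3,0.0009,-0.0049,0,0,0,0.0222],[0.3,0.0009,-0.0049,0,0,0,0.0222]]'
```

```text
t: 24.62
tool_pos: [0.498, 0.1074, 0.1156]
orientation: [3.139, 0.083, -0.0]
force: [-0.6, -5.2, -0.1]
opening: 0.0327
gripper_force: 2.7
```

```bash
python3 -m handwheel '[[0.3,0.0002,-0.0012,0,0,0,0.0056],[0.3,0.0004,-0.0024,0,0,0,0.0111],[0.3,0.0004,-0.0024,0,0,0,0.0111],[0.3,0.0004,-0.0024,0,0,0,0.0111]]'
```

```text
t: 25.12
tool_pos: [0.4982, 0.1093, 0.1156]
orientation: [3.139, 0.029, -0.0]
force: [-0.3, -7.0, -0.1]
opening: 0.0328
gripper_force: 3.9
```

```bash
python3 -m handwheel '[[0.3,0.0002,-0.0012,0,0,0,0.0056],[0.3,0.0004,-0.0024,0,0,0,0.0111],[0.3,0.0004,-0.0024,0,0,0,0.0111],[0.3,0.0004,-0.0024,0,0,0,0.0111]]'
```

```text
t: 25.62
tool_pos: [0.4986, 0.1113, 0.1155]
orientation: [3.139, -0.026, -0.0]
force: [-1.3, -8.6, 0.4]
opening: 0.0332
gripper_force: 4.8
```

```bash
python3 -m handwheel '[[0.3,0.0002,-0.0012,0,0,0,0.0056],[0.3,0.0004,-0.0024,0,0,0,0.0111],[0.3,0.0004,-0.0024,0,0,0,0.0111],[0.3,0.0004,-0.0024,0,0,0,0.0111]]'
```

```text
t: 26.12
tool_pos: [0.4989, 0.1133, 0.1155]
orientation: [3.137, -0.081, -0.001]
force: [-1.2, -11.3, 1.6]
opening: 0.0328
gripper_force: 5.8
```

```bash
python3 -m handwheel '[[0.3,0.0002,-0.0012,0,0,0,0.0056],[0.3,0.0003,-0.0018,0,0,0,0.0083],[0.3,0.0003,-0.0018,0,0,0,0.0083],[0.3,0.0003,-0.0018,0,0,0,0.0083],[0.3,0.0003,-0.0018,0,0,0,0.0083],[0.3,0.0003,-0.0018,0,0,0,0.0083],[0.3,0.0003,-0.0018,0,0,0,0.0083]]'
python3 - <<'E'
from h import *
for _ in range(3):
    s=robot.read_state();print(s['force']);cam('side')
E
```

```text
t: 27.0
tool_pos: [0.4993, 0.1148, 0.1155]
orientation: [3.135, -0.122, -0.001]
force: [-2.6, -12.5, 2.0]
opening: 0.0329
gripper_force: 6.6
[ -2.57109638 -12.51767764   1.95936307]
[ -1.67325518 -13.60383362   1.17817519]
[ -1.66368275 -13.2378097    1.11351402]
```

```bash
python3 -m handwheel '[[0.3,0,0.003,0,0,0,0],[0.3,0,0.006,0,0,0,0],[0.3,0,0.008,0,0,0,0],[0.3,0,0.008,0,0,0,0]]'
python3 -m handwheel '[[0.3,0,0,-0.02,0,0,0],[0.3,0,0,-0.05,0,0,0],[0.3,0,0,-0.1,0,0,0],[0.3,-0.05,0,-0.14,0,0,0],[0.3,-0.08,0,-0.14,0,0,0],[0.3,-0.08,0,-0.14,0,0,0],[0.3,-0.08,0,-0.14,0,0,0]]'
python3 - <<'E'
from h import *
p=cam('wrist');save(p,'w7.png',k=1.5);print(robot.read_state()['force'])
E
```

```text
t: 27.65
tool_pos: [0.4989, 0.1094, 0.1158]
orientation: [-3.139, 0.123, -0.001]
force: [1.9, -1.7, 0.2]
opening: 0.0326
gripper_force: 1.0
t: 28.52
tool_pos: [0.4193, 0.1158, 0.2555]
orientation: [-3.139, 0.123, -0.001]
force: [0.3, -0.1, 0.3]
opening: 0.0327
gripper_force: 0.0
[ 0.16957689  0.57478083 -0.03738213]
```

View pics/w7.png

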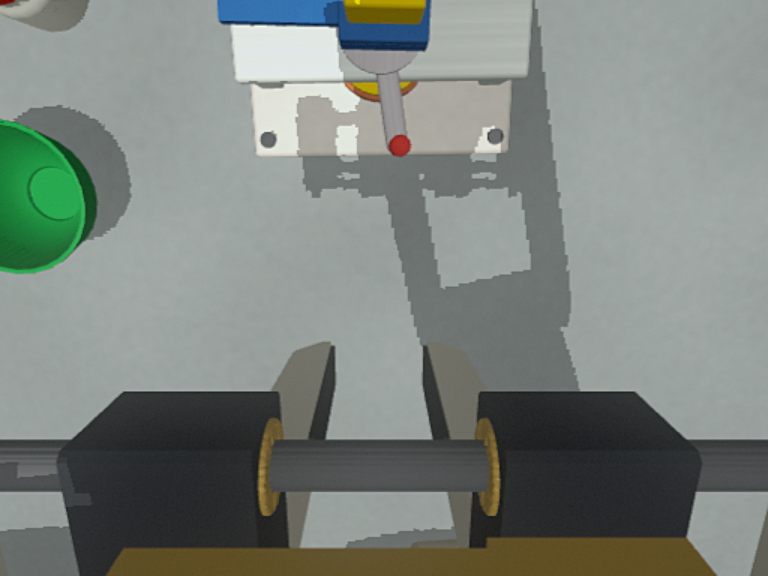

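The key is still level on the head. The lever points to −x with the peg at (400,146), and the gripper is clear. Handing in.

```bash
python3 -c "
from plant import robot
print(robot.close_job())"
```

```text
the job is handed in; nothing more can be done
None
```

I handed the job in at about 28.5 s. The key is seated and let go with its arm beside the post, and the nut was tightened to about 13 N at the peg and held for about a second. The last view showed the key still level on the head and the gripper clear of everything. The judge's verdict was not shown to me.

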